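# Unload the ultrasonic bath and hang up the basket

### The job

Lift the loose lid off the small ultrasonic bath by its knob and lay it flat, knob up, on the bare bench. Take the steel basket out by its handle, stand it upright on the rubber mat and let go, then take it again round its body and hang it by the loop of its handle on the hook of the drain stand, and leave it hanging there freely and still. Set things down gently and leave the bottle, the jar and the tube rack as they are.

Things in the scene. Friction and masses are not known exactly. Their poses are not given: they have to be found in the camera images.
- bath: small white ultrasonic bath, dark control panel on its -x side, fixed; outside 116 (x) x 168 (y) x 125 mm high. Steel tank open at the top: 80 (x) x 132 (y) mm inside, centred, floor 26 mm above the bench. Origin: centre of the underside; z up. Stands at the robot's left or right, the stand at the other side; turned up to 0.9 rad.
- lid: loose steel lid on the bath's rim, turned as the bath: plate 100 (x) x 152 (y) x 4 mm; a slab 72 x 124 mm under it projects 6 mm into the tank (4 mm play all round). Origin: centre of the plate's underside (125 mm above the bench on the bath, 6 mm when lying on the bench); z up. About 0.25 kg.
- lid_knob (a point): middle of the lid's black knob: a cylinder 28 mm across and 24 mm high, from 14 to 38 mm above the plate's underside at the lid's centre; this point is 28 mm above the underside. Axes as the lid.
- basket: open square steel basket 62 x 62 x 85 mm. Tapered loop handle of 12 mm wide flat bar on its +y wall, at x = 0: top bar y 31 to 83, z 77 to 85 mm, bottom bar z 25 to 33, y to 66; hole z 33 to 77, y 31 to 73 at the top, 31 to 59 at the bottom. Origin: centre of the square underside. Starts upright in the tank, handle to the bath's +y, 9 mm from the walls (no room for fingers). 0.13 to 0.25 kg.
- basket_grip (a point): on the handle's top bar, at (0, 51, 81) mm in the basket, where it can be pinched from above across x; bar 12 mm wide in x, 8 mm thick, top face at z = 85 mm. Axes as the basket.
- basket_eye (a point): about the centre of the hole of the basket's handle loop, at (0, 47, 55) mm in the basket; a hook goes through the hole along the basket's x. Axes as the basket.
- mat: thin grey rubber mat fixed on the bench between bath and stand, 130 (x) x 150 (y) x 4 mm. Origin: centre of its underside.
- mat_top (a point): centre of the mat's top face, 4 mm above the bench. Axes as the mat.
- stand: steel drain stand fixed to the bench: base plate 130 x 130 x 10 mm, a post 16 mm across at x = +55 mm up to 215 mm, and one hook on it. Origin: centre of the base's underside; turned up to 0.35 rad.
- hook (a point): on the axis of the hook's arm, 210 mm above the bench; x along the arm to the post. The arm is a level round bar 12 mm across from the post (x = +55 mm) to x = -30 mm, then bends up to its tip: top 19 mm above the axis, foremost point x = -46 mm. Open toward the stand's -x, roughly to the robot. A basket let go on it tips about 60 degrees and swings for about 2 s.
- bottle: tall amber bottle, 58 mm across, 190 mm high, loose; leave alone. Stands beside the way to the hook, about 85 mm before and 95 mm to one side of the hook point, the jar at the other side. Origin: centre of its underside.
- jar: squat white jar, 58 mm across, 70 mm high, loose; leave alone. Origin: centre of its underside.
- rack: white rack with blue-capped sample tubes, 66 (x) x 150 (y) mm, 88 mm high over the caps, loose; leave alone. Stands beyond the mat. Origin: centre of its underside.
Mind the look-alikes: they are no part of the job. What is shaped like the lid but orange is not meant. Several things look just like the mat: the one meant starts nearest to the robot's base.

How it is judged:
By the outcome, as a careful person would: the job done as asked, in the order asked, and still so for the second after the job is handed in, with the robot touching nothing.
It also fails if it takes over 72 s, if anything falls off the work surface, if the arm or the gripper's body presses on something with over 40 N, if the wrist force passes 120 N, or if a joint passes its speed limit or range.

### The arm

A 6-joint arm with a two-finger parallel gripper is mounted at the origin on the work surface. World frame = base frame: x ahead of the robot, y to its left, z up, the work surface at z = 0. Lengths are in mm, angles in rad, forces in N, time in s.
With the tool pointing down it reaches from about 200 to 875 mm from the base axis. Payload 3.4 kg.
Tool frame: the origin (TCP) lies where the fingers leave the gripper's body, on its centre line; the fingertips stand 97 mm ahead of it and the grasp point (between the pads) lies 78 mm ahead of it (manip.tcp_to_grasp is the distance from the TCP to the grasp point, in mm); z points along the fingers, y is the direction in which the jaws open and shut (so a half turn about z gives the same grasp; the last joint's range is limited). The gripper opens to 94 mm and grips with 3 to 60 N. Pads are 16 mm wide; open, the fingers measure 119 mm over their backs; the gripper's body (75 mm by 177 mm) begins 78 mm behind the grasp point.
Start: joints at [-1.357, 0.276, 1.505, -0, 1.361, -0.121], TCP at [188.932, -543.102, 302.693] pointing down, gripper open.
Joint ranges: [-2.89, 2.89], [-0.75, 2.08], [0.22, 2.7], [-1.18, 4.32], [0.11, 2.71], [-2.7, 2.7]. Speed limits (rad/s): [2.57, 2.57, 3.14, 3.14, 3.14, 3.14].

### API

Orientations are given as a unit quaternion [w, x, y, z].
In Python, from bench import manip gives the robot as it stands.
- The arm moves only by the shell command python3 -m inch 'ROWS' [FORCE]. ROWS is JSON, a list that holds one entry, the list of rows, each a list of 5 numbers: the finger opening in m, from 0 to 0.094, then the shift along the tool's x, y, z in m, then the turn about the tool's z in degrees. In form: [[[hand, tx, ty, tz, spin], ...]]. A call has 1 to 10 rows; each row shifts and turns the pose as measured when the row begins, along the tool's axes as they then stand; what a row does not reach is not made up. A row lasts 1/12 s, in which the tool goes at most 41.7 mm and 7.16 degrees, less where a joint would pass 70% of its speed; a pose out of reach is approached as far as the arm can. A call is refused whole if a number of a shift passes 0.0417 or a number of a turn 7.16, either way. A call with a gripper value outside its range is refused whole. The fingers move at their own pace and stop on an object; FORCE is the grip in N (left out, the last holds). Time passes only in rows, so rows that do not move let the fingers close. It gives the time, the measured TCP pose, the force and the opening at its end, in the units of the state.
- manip.sense(): the state, without advancing time (a new reading comes with each control period).
- manip.get_image(name): name is "scene" or "top" or "wrist"; returns (picture, depth): 420x560x3 uint8, red, green, blue; 420x560 float32, mm along the optical axis (not along the pixel's ray), 0 where there is no reading.
- manip.camera_params(name): a dict with "mtx" (3x3 intrinsics, pixels), "R" (3x3) and "t" (3): a world point X has camera coordinates R X + t. Camera axes: x right, y down, z forward; pixel columns grow to the right and rows downward; lengths in mm; the calibration is good to about 2 mm. A picture is of the moment at which its call begins: read the wrist's pose just before it. camera_params takes no time and is no camera call; for the wrist camera it gives the pose at the moment of the call.
- manip.hand_in(): hands the job in, once; it reports no verdict.
Trained networks look in the newest picture that a camera, given by its name, has taken for a name from the list of things; names that differ only in an ending like _2 or _b are one class to them, and where a whole thing is asked for, a point or a joint stands for the part that bears it (a point fixed in the world has none). Each returns a list of dicts, best first, with "p" (0 to 1); they miss things now and then, are a little off and sometimes report something else, mostly with a low value. They report only what shows in the picture. A call takes as long as a camera call. They do not tell look-alikes from the thing itself.
- manip.find_in(label, camera): "extent" ([left, top, right, bottom] in pixels, round what is visible of it).
The state is a dict: "time_s": time; "q": joint angles; "joint_velocities": joint speeds; "effort": joint torques, N m; "ee_pos": TCP position; "tool_rot": TCP orientation; "contact_force": force on the tool from outside, world axes, zero at the start; "wrist_torque": the same for the moment, N m; "grip_width": finger opening in mm.
Only numpy, scipy, OpenCV 4.12 (cv2) and the standard library are available. Lean on these libraries where they do the work, as an engineer would, in place of code of your own. Each camera call takes 0.05 s, during which the arm holds its last target. There are 200 camera calls.

## Working session

There is one attempt and no reset: what is moved stays moved. The work goes in short steps, Python scripts to look and compute and a shell command to move; the robot and the scene stay as the last step left them, time stands still between calls to the robot, and variables do not carry over. Pictures are saved under pics/ and viewed, about 8 in all and at most 12, crops included, and the job is handed in when it is done.

```bash
ls; mkdir -p pics; cat > h.py <<'E'
import numpy as np,cv2
from bench import manip
def shot(cam,name=None):
    im,d=manip.get_image(cam);P=manip.camera_params(cam)
    if name: cv2.imwrite('pics/'+name,im[:,:,::-1])
    K,R,t=[np.array(P[k],float) for k in('mtx','R','t')]
    v,u=np.mgrid[0:d.shape[0],0:d.shape[1]]
    c=np.stack([(u-K[0,2])/K[0,0]*d,(v-K[1,2])/K[1,1]*d,d],-1)
    W=(c-t)@R; W[d<=0]=np.nan
    return im,W,(K,R,t)
E
python3 - <<'E'
from h import *
print(manip.sense())
a,W,_=shot('top','top0.png'); 
for l in ['lid','lid_knob','bath','mat','stand','hook','bottle','jar','rack','basket']:
    for r in manip.find_in(l,'top')[:4]:
        e=[int(x) for x in r['extent']];u,v=(e[0]+e[2])//2,(e[1]+e[3])//2
        print(l,round(r['p'],2),e,W[min(v,419),min(u,559)].round())
b,W2,_=shot('scene','sc0.png')
E
```

```text
pics
{'time_s': 0.0, 'q': array([-1.35702278e+00,  2.76575256e-01,  1.50611080e+00,  4.46638820e-06,
        1.36066619e+00, -1.20995611e-01]), 'joint_velocities': array([ 0.00054043, -0.00031838,  0.00139282,  0.00164687, -0.00164762,
        0.00054435]), 'effort': array([-8.25083157e-05, -4.04580009e+01, -2.37232393e+01,  6.99522486e-02,
        3.45103140e-02, -1.51601712e-04]), 'ee_pos': array([ 188.83375155, -542.70386507,  301.82473247]), 'tool_rot': array([-8.78952020e-04,  9.86023575e-01,  1.66603527e-01, -3.86169348e-05]), 'contact_force': array([0.44002622, 0.82455312, 0.0109553 ]), 'wrist_torque': array([0.01410081, 0.01917802, 0.04604534]), 'grip_width': 94.2844641996141}
lid 0.86 [129, 209, 194, 257] [522. 310. 164.]
lid_knob 0.87 [132, 205, 198, 261] [523. 302. 153.]
lid_knob 0.86 [142, 137, 185, 193] [726. 344.  47.]
bath 0.91 [128, 203, 205, 263] [523. 302. 144.]
bath 0.66 [262, 221, 320, 268] [508. -34.   2.]
mat 0.84 [327, 141, 389, 195] [ 741. -230.    8.]
mat 0.64 [262, 222, 319, 272] [499. -31.   3.]
stand 0.87 [353, 210, 405, 267] [ 531. -293.   11.]
hook 0.74 [353, 217, 404, 266] [ 522. -290.   14.]
bottle 0.93 [346, 264, 371, 288] [ 423. -204.  142.]
bottle 0.71 [128, 202, 208, 264] [525. 300. 128.]
jar 0.72 [126, 204, 208, 265] [522. 302. 130.]
jar 0.66 [260, 223, 314, 269] [501. -22.   7.]
jar 0.65 [404, 249, 430, 270] [ 472. -386.   68.]
rack 0.81 [235, 158, 288, 187] [711.  60.  53.]
rack 0.18 [130, 205, 198, 258] [527. 302. 164.]
```

View pics/top0.png

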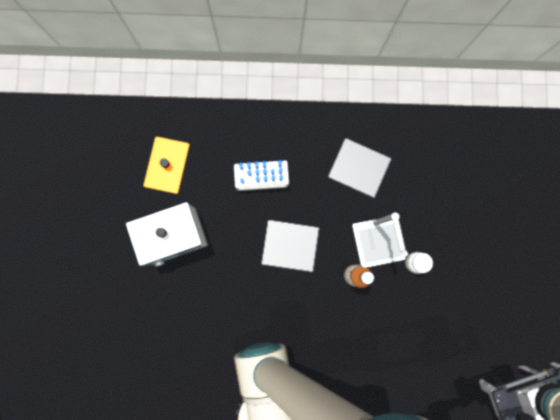

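View pics/sc0.png

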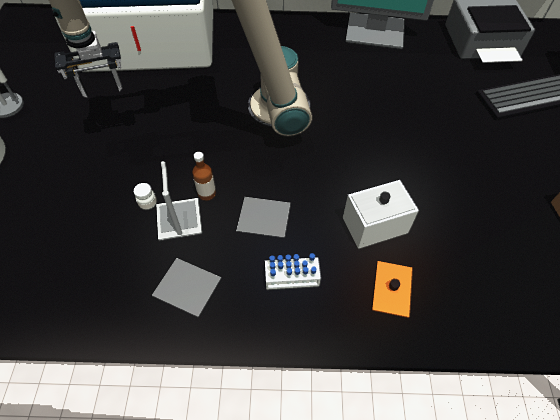

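The top view shows the lidded bath at (165,235), the orange look-alike at (166,165), the nearest mat at (291,246) and the stand at (380,240). The bottle is at (360,276) and the jar at (419,262). Next I fit the poses from depth.

```bash
cat >> h.py <<'E'
def box(W,lo,hi,xr,yr):
    m=(W[...,2]>lo)&(W[...,2]<hi)&(W[...,0]>xr[0])&(W[...,0]<xr[1])&(W[...,1]>yr[0])&(W[...,1]<yr[1])
    return W[m]
def rect(p):
    r=cv2.minAreaRect(p[:,:2].astype(np.float32)); return [np.round(x,1) for x in (r[0],r[1])]+[round(r[2],1)]
E
python3 - <<'E'
from h import *
for cam in('top','scene'):
    im,W,_=shot(cam)
    print(cam)
    p=box(W,110,138,(420,630),(180,420));print('bathtop',len(p),rect(p),np.median(p[:,2]))
    p=box(W,148,175,(420,630),(180,420));print('knob',len(p),rect(p),p.mean(0).round(1))
    for n,l,h in(('arm',200,240),('arm190',185,200)):
        p=box(W,l,h,(430,680),(-420,-200));print(n,len(p));
        if len(p)>3:print(rect(p),p.min(0).round(),p.max(0).round())
    p=box(W,202,240,(400,680),(-420,-210)); print(p.round()[::max(1,len(p)//25)].tolist())
    p=box(W,5,18,(440,680),(-400,-200));print('base',rect(p))
    g=im.astype(int); m=(g.min(2)>100)&(abs(W[...,2])<14)&(abs(W[...,0]-500)<110)&(abs(W[...,1]+25)<110)
    print('mat',m.sum(),rect(W[m]))
    p=box(W,165,200,(380,470),(-250,-150));print('bottle',rect(p))
    p=box(W,55,80,(420,520),(-430,-340));print('jar',rect(p))
E
```

```text
top
bathtop 2703 [array([524. , 315.5]), array([116.5, 170. ]), 20.9] 128.76530117819692
knob 102 [array([524.6, 314.5]), array([26. , 27.2]), 1.5] [524.9 313.6 162.5]
arm 231
[array([ 530.7, -288. ]), array([106.6,  15.3]), 11.6] [ 479. -305.  200.] [ 583. -271.  231.]
arm190 25
[array([ 502.8, -247.7]), array([ 14.8, 163.9]), 66.7] [ 430. -281.  185.] [ 581. -209.  198.]
[[583.0, -278.0, 218.0], [578.0, -272.0, 212.0], [576.0, -273.0, 216.0], [573.0, -276.0, 216.0], [571.0, -281.0, 215.0], [566.0, -276.0, 213.0], [563.0, -286.0, 215.0], [558.0, -283.0, 216.0], [553.0, -283.0, 217.0], [548.0, -281.0, 214.0], [544.0, -282.0, 210.0], [541.0, -291.0, 215.0], [536.0, -288.0, 216.0], [531.0, -286.0, 215.0], [526.0, -285.0, 210.0], [524.0, -296.0, 216.0], [519.0, -293.0, 215.0], [514.0, -290.0, 216.0], [509.0, -289.0, 212.0], [507.0, -297.0, 217.0], [502.0, -299.0, 213.0], [497.0, -295.0, 216.0], [492.0, -293.0, 214.0], [489.0, -300.0, 225.0], [484.0, -295.0, 225.0], [482.0, -304.0, 228.0]]
base [array([ 560.4, -300.6]), array([192.7, 240.5]), 88.7]
mat 2398 [array([504.2, -30.8]), array(
[... 679 characters left out ...]
17.0], [504.0, -291.0, 213.0], [512.0, -298.0, 215.0], [517.0, -291.0, 217.0], [515.0, -288.0, 209.0], [524.0, -291.0, 213.0], [528.0, -284.0, 214.0], [536.0, -285.0, 215.0], [542.0, -287.0, 215.0], [550.0, -288.0, 217.0], [552.0, -280.0, 215.0], [560.0, -286.0, 216.0], [564.0, -280.0, 218.0], [564.0, -276.0, 213.0], [571.0, -285.0, 214.0], [575.0, -281.0, 215.0], [577.0, -279.0, 214.0], [580.0, -276.0, 213.0], [580.0, -277.0, 208.0], [580.0, -272.0, 204.0]]
base [array([ 560.4, -300.1]), array([238.4, 197.3]), 0.2]
mat 1648 [array([500.9, -29.1]), array([148.5, 132.1]), 82.9]
bottle [array([ 420.2, -216.4]), array([24.7, 27.7]), 89.9]
jar [array([ 460.9, -398.8]), array([49.3, 51.8]), 84.9]
```

```bash
cat > go.py <<'E'
# usage: go.py x y z yaw  (grasp point target, mm; yaw of tool x deg) -> remaining shift in tool axes (m) and spin
import sys
from h import *
from scipy.spatial.transform import Rotation as Ro
def rep(t=None):
    s=manip.sense();q=s['tool_rot'];R=Ro.from_quat([q[1],q[2],q[3],q[0]]).as_matrix()
    g=s['ee_pos']+R[:,2]*manip.tcp_to_grasp
    a=np.degrees(np.arctan2(R[1,0],R[0,0]))
    print('t',round(s['time_s'],2),'grasp',g.round(1),'a',round(a,1),'tilt',R[:2,2].round(3),'grip',round(s['grip_width'],1),'F',s['contact_force'].round(1))
    if t:
        print('shift m',(R.T@(np.array(t[:3])-g)/1000).round(4),'spin',round(-((t[3]-a+180)%360-180),1) if len(t)>3 else '')
if __name__=='__main__': rep([float(x) for x in sys.argv[1:]])
E
python3 -m inch '[[[0.094,0,0,0,-7.1],[0.094,0,0,0,-7.1],[0.094,0,0,0,-7.1],[0.094,0,0,0,-7.1],[0.094,0,0,0,-7.1],[0.094,0,0,0,-7.1],[0.094,0,0,0,-7.1],[0.094,0,0,0,-7.1],[0.094,0,0,0,-7.1],[0.094,0,0,0,-7.1]]]'
python3 -m inch '[[[0.094,0,0,0,-7.1],[0.094,0,0,0,-7.1],[0.094,0,0,0,-7.1],[0.094,0,0,0,0]]]'
python3 go.py 524.7 313.8 210 110.7
```

```text
time_s: 1.53
ee_pos: [189.0, -543.1, 303.0]
tool_rot: [0.0, 0.7, 0.714, -0.0]
contact_force: [-0.1, 0.3, 0.3]
grip_width: 94.2
time_s: 1.87
ee_pos: [189.0, -543.1, 303.1]
tool_rot: [0.0, 0.554, 0.832, -0.0]
contact_force: [-0.6, -1.1, -0.1]
grip_width: 94.0
t 1.87 grasp [ 189.  -543.2  224.7] a 112.7 tilt [ 0.    -0.001] grip 94.0 F [-0.6 -1.1 -0.1]
shift m [0.661  0.6405 0.0141] spin 2.0
```

```bash

python3 -m inch '[[[0.094,0.0275,0.0267,0,0],[0.094,0.0275,0.0267,0,0],[0.094,0.0275,0.0267,0,0],[0.094,0.0275,0.0267,0,0],[0.094,0.0275,0.0267,0,0],[0.094,0.0275,0.0267,0,0],[0.094,0.0275,0.0267,0,0],[0.094,0.0275,0.0267,0,0],[0.094,0.0275,0.0267,0,0],[0.094,0.0275,0.0267,0,0]]]' >/dev/null
python3 -m inch '[[[0.094,0.0275,0.0267,0,0],[0.094,0.0275,0.0267,0,0],[0.094,0.0275,0.0267,0,0],[0.094,0.0275,0.0267,0,0],[0.094,0.0275,0.0267,0,0],[0.094,0.0275,0.0267,0,0],[0.094,0.0275,0.0267,0,0],[0.094,0.0275,0.0267,0,0],[0.094,0.0275,0.0267,0,2],[0.094,0.0275,0.0267,0,0]]]'
python3 go.py 524.7 313.8 210 110.7
```

```text
time_s: 3.53
ee_pos: [504.9, 183.8, 302.2]
tool_rot: [0.009, 0.603, 0.798, -0.0]
contact_force: [0.6, -1.1, -0.2]
grip_width: 93.9
t 3.53 grasp [506.  182.9 223.8] a 105.8 tilt [ 0.014 -0.011] grip 93.9 F [ 0.6 -1.1 -0.2]
shift m [0.121  0.0536 0.0126] spin -4.9
```

```bash

python3 -m inch '[[[0.094,0.03,0.0134,0.003,-4.9],[0.094,0.03,0.0134,0.003,0],[0.094,0.03,0.0134,0.003,0],[0.094,0.025,0.0134,0.003,0],[0.094,0,0,0,0]]]'
python3 go.py 524.7 313.8 152 110.7
python3 - <<'E'
from h import *
im,W,_=shot('wrist','w1.png')
p=box(W,150,180,(470,580),(260,370)); print('knob',len(p),rect(p) if len(p)>5 else'',np.median(p,0))
p=box(W,110,138,(400,660),(180,450)); print('top',rect(p),np.median(p[:,2]))
E
```

```text
time_s: 3.95
ee_pos: [521.3, 323.9, 287.7]
tool_rot: [0.01, 0.571, 0.821, 0.003]
contact_force: [1.3, 0.7, 0.7]
grip_width: 94.0
t 3.95 grasp [522.8 323.4 209.3] a 110.3 tilt [ 0.019 -0.007] grip 94.0 F [1.3 0.7 0.7]
shift m [-0.0089 -0.0024  0.0574] spin -0.4
knob 1200 [array([524.6, 312.8]), array([27.2, 26.7]), 25.7] [523.77447003 314.35514035 162.11087919]
top [array([522.7, 313.9]), array([116.4, 164.2]), 20.7] 128.09939190346756
```

View pics/w1.png

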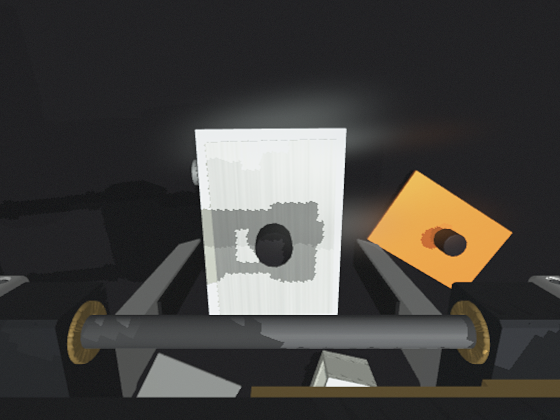

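The wrist view shows the knob between the jaws at (273,245), and depth agrees: (524.4, 313.5). I descend and grip.

```bash

python3 -m inch '[[[0.094,-0.009,-0.002,0.005,0],[0.094,0,0,0.015,0],[0.094,0,0,0.015,0],[0.094,0,0,0.012,0],[0.094,0,0,0.008,0],[0.094,0,0,0,0]]]'
python3 go.py 524.4 313.5 152 110.7
```

```text
time_s: 4.5
ee_pos: [523.2, 302.3, 231.7]
tool_rot: [0.012, 0.576, 0.817, -0.0]
contact_force: [-0.2, -0.5, -0.2]
grip_width: 94.3
t 4.5 grasp [524.7 301.2 153.4] a 109.6 tilt [ 0.02  -0.014] grip 94.3 F [-0.2 -0.5 -0.2]
shift m [0.0117 0.0038 0.0012] spin -1.1
```

```bash

python3 -m inch '[[[0.094,0.006,0.002,0.0006,-1],[0.094,0.0055,0.0018,0.0006,0],[0.094,0,0,0,0]]]' >/dev/null
python3 go.py 524.4 313.5 152 110.7
python3 -m inch '[[[0.02,0,0,0,0],[0.02,0,0,0,0],[0.02,0,0,0,0],[0.02,0,0,0,0],[0.02,0,0,0,0],[0.02,0,0,0,0],[0.02,0,0,0,0],[0.02,0,0,0,0]]]' 40
python3 go.py 524.4 313.5 152 110.7
```

```text
t 4.75 grasp [525.  311.1 153.1] a 110.4 tilt [ 0.02  -0.015] grip 94.2 F [ 0.5 -0.4  0.3]
shift m [0.0025 0.0002 0.001 ] spin -0.3
time_s: 5.42
ee_pos: [524.3, 313.6, 234.1]
tool_rot: [0.014, 0.57, 0.822, 0.002]
contact_force: [-0.0, 0.2, 0.7]
grip_width: 44.2
t 5.42 grasp [526.2 312.6 155.8] a 110.5 tilt [ 0.025 -0.013] grip 44.2 F [-0.   0.2  0.7]
shift m [ 0.0016 -0.0015  0.0037] spin -0.2
```

```bash

python3 -m inch '[[[0.02,0,0,0.001,0],[0.02,0,0,0.001,0],[0.02,0,0,0,0],[0.02,0,0,0,0]]]' 40
python3 -m inch '[[[0.02,0,0,-0.015,0],[0.02,0,0,-0.02,0],[0.02,0,0,-0.02,0],[0.02,0,0,-0.02,0],[0.02,0,0,-0.005,0]]]'
python3 go.py 330 180 180 110.7
```

```text
time_s: 5.75
ee_pos: [523.5, 313.2, 232.0]
tool_rot: [0.013, 0.57, 0.821, 0.001]
contact_force: [1.2, -0.1, 1.6]
grip_width: 26.9
time_s: 6.17
ee_pos: [520.0, 313.4, 307.9]
tool_rot: [0.01, 0.57, 0.821, -0.004]
contact_force: [-0.1, -0.3, -2.2]
grip_width: 27.2
t 6.17 grasp [520.9 311.9 229.5] a 110.5 tilt [ 0.012 -0.019] grip 27.2 F [-0.1 -0.3 -2.2]
shift m [-0.0557 -0.2252  0.0497] spin -0.2
```

```bash

python3 -m inch '[[[0.02,-0.007,-0.028,0,0],[0.02,-0.007,-0.028,0,0],[0.02,-0.007,-0.028,0,0],[0.02,-0.007,-0.028,0,0],[0.02,-0.007,-0.028,0.005,0],[0.02,-0.007,-0.028,0.005,0],[0.02,-0.007,-0.028,0.005,0],[0.02,-0.007,-0.02,0.005,0],[0.02,0,-0.005,0.01,0],[0.02,0,0,0.02,0]]]'
python3 go.py 330 180 50 110.7
```

```text
time_s: 7.0
ee_pos: [324.0, 177.2, 248.0]
tool_rot: [0.01, 0.57, 0.822, -0.005]
contact_force: [1.6, 0.4, -3.2]
grip_width: 27.2
t 7.0 grasp [324.9 175.7 169.6] a 110.5 tilt [ 0.012 -0.019] grip 27.2 F [ 1.6  0.4 -3.2]
shift m [0.0049 0.0058 0.1195] spin -0.2
```

```bash

python3 -m inch '[[[0.02,0,0,0.025,0],[0.02,0,0,0.025,0],[0.02,0,0,0.025,0],[0.02,0,0,0.02,0],[0.02,0,0,0.012,0],[0.02,0,0,0.005,0],[0.02,0,0,0.002,0],[0.02,0,0,0,0]]]'
python3 go.py 330 180 35 110.7
```

```text
time_s: 7.67
ee_pos: [318.1, 171.8, 123.1]
tool_rot: [0.008, 0.57, 0.821, -0.008]
contact_force: [-0.3, -0.3, -3.6]
grip_width: 27.2
t 7.67 grasp [318.3 170.1  44.7] a 110.5 tilt [ 0.004 -0.022] grip 27.2 F [-0.3 -0.3 -3.6]
shift m [0.0054 0.0144 0.0096] spin -0.2
```

```bash

python3 -m inch '[[[0.02,0,0,0.003,0],[0.02,0,0,0.002,0],[0.02,0,0,0.002,0]]]'
python3 -m inch '[[[0.02,0,0,0.0015,0],[0.02,0,0,0.0015,0],[0.02,0,0,0,0]]]'
python3 go.py 330 180 35 110.7
```

```text
time_s: 7.92
ee_pos: [319.8, 172.3, 117.3]
tool_rot: [0.009, 0.57, 0.822, -0.006]
contact_force: [-0.0, -0.1, -3.4]
grip_width: 27.5
time_s: 8.17
ee_pos: [320.8, 172.6, 114.9]
tool_rot: [0.01, 0.57, 0.822, -0.005]
contact_force: [-0.8, -0.2, -2.6]
grip_width: 27.4
t 8.17 grasp [321.7 171.1  36.5] a 110.5 tilt [ 0.011 -0.019] grip 27.4 F [-0.8 -0.2 -2.6]
shift m [0.0055 0.0109 0.0014] spin -0.2
```

```bash

python3 -m inch '[[[0.02,0,0,0.0015,0],[0.02,0,0,0.0015,0],[0.02,0,0,0.001,0]]]'
python3 -m inch '[[[0.02,0,0,0.001,0],[0.02,0,0,0.001,0]]]'
python3 go.py 330 180 35 110.7
```

```text
time_s: 8.42
ee_pos: [321.0, 172.6, 112.7]
tool_rot: [0.01, 0.57, 0.822, -0.005]
contact_force: [-3.5, -0.1, 19.1]
grip_width: 27.4
time_s: 8.58
ee_pos: [321.0, 172.6, 112.8]
tool_rot: [0.011, 0.57, 0.822, -0.004]
contact_force: [-2.6, -0.7, 11.9]
grip_width: 27.4
t 8.58 grasp [321.9 171.1  34.4] a 110.5 tilt [ 0.012 -0.019] grip 27.4 F [-2.6 -0.7 11.9]
shift m [ 0.0055  0.0107 -0.0007] spin -0.2
```

Contact made; I open and then rise. After that I head for the bath, with the grip point expected at bath y ≈ +25.

```bash

python3 -m inch '[[[0.05,0,0,0,0],[0.05,0,0,0,0],[0.06,0,0,0,0],[0.06,0,0,0,0],[0.06,0,0,0,0],[0.06,0,0,0,0],[0.06,0,0,-0.01,0],[0.06,0,0,-0.02,0],[0.06,0,0,-0.03,0],[0.04,0,0,-0.03,0]]]'
python3 -m inch '[[[0.04,0,0,-0.03,0],[0.04,0,0,-0.03,0],[0.04,0,0,-0.02,0],[0.04,0,0,-0.01,0]]]'
python3 - <<'E'
from h import *
from go import rep
im,W,_=shot('top','top1.png')
yaw=np.radians(20.7);c=np.array([523.3,314.5]);ex=np.array([np.cos(yaw),np.sin(yaw)]);ey=np.array([-ex[1],ex[0]])
# handle/basket tops inside the tank
p=box(W,98,119,(420,630),(200,430)); l=np.c_[(p[:,:2]-c)@ex,(p[:,:2]-c)@ey,p[:,2]]
l=l[(abs(l[:,0])<38)&(abs(l[:,1])<64)]; print(len(l),l[l[:,1]>12].round().tolist()[:40])
print('basket rim x',l[l[:,1]<8][:,0].min(),l[l[:,1]<8][:,0].max(),'y',l[:,1].min(),l[:,1].max())
g=c+25*ey; print(g)
rep([*g,200,110.7])
p=box(W,2,25,(220,430),(60,290));print('lid',rect(p),np.median(p[:,2]))
cv2.imwrite('pics/c1.png',cv2.resize(im[180:340,100:300,::-1],None,fx=3.5,fy=3.5))
E
```

```text
time_s: 9.42
ee_pos: [317.3, 173.4, 201.3]
tool_rot: [0.007, 0.57, 0.822, -0.009]
contact_force: [-0.2, -0.6, -0.1]
grip_width: 56.7
time_s: 9.75
ee_pos: [317.3, 175.7, 298.6]
tool_rot: [0.008, 0.57, 0.822, -0.007]
contact_force: [0.4, 0.8, -0.1]
grip_width: 40.1
260 [[4.0, 15.0, 114.0], [4.0, 14.0, 109.0], [4.0, 22.0, 110.0], [3.0, 19.0, 113.0], [2.0, 16.0, 115.0], [1.0, 15.0, 110.0], [5.0, 31.0, 108.0], [3.0, 28.0, 112.0], [2.0, 24.0, 116.0], [1.0, 22.0, 114.0], [0.0, 20.0, 112.0], [-0.0, 17.0, 112.0], [-2.0, 14.0, 115.0], [4.0, 39.0, 111.0], [4.0, 37.0, 108.0], [2.0, 33.0, 113.0], [1.0, 30.0, 114.0], [0.0, 28.0, 115.0], [-0.0, 26.0, 112.0], [-1.0, 24.0, 108.0], [-2.0, 21.0, 113.0], [-4.0, 18.0, 115.0], [-4.0, 16.0, 112.0], [-5.0, 13.0, 111.0], [4.0, 47.0, 112.0], [3.0, 45.0, 111.0], [2.0, 42.0, 112.0], [1.0, 38.0, 117.0], [1.0, 37.0, 112.0], [-0.0, 35.0, 111.0], [-1.0, 32.0, 111.0], [-2.0, 29.0, 114.0], [-3.0, 27.0, 110.0], [-4.0, 24.0, 112.0], [-5.0, 21.0, 113.0], [-5.0, 20.0, 109.0], [-7.0, 16.0, 116.0], [-7.0, 14.0, 112.0], [3.0, 53.0, 112.0], [2.0, 50.0, 114.0]]
basket rim x -32.185157555754756 31.11880196066844 y -58.50203951953884 63.852420069273926
[514.46312891 337.88610077]
t 9.8 grasp [318.8 174.4 221.4] a 110.5 tilt [ 0.008 -0.021] grip 40.1 F [ 1.  -0.5  1.2]
shift m [0.0851 0.2405 0.0196] spin -0.2
lid [array([324.9, 174.8]), array([229.8, 209.5]), 89.8] 8.495991819544953
```

View pics/c1.png

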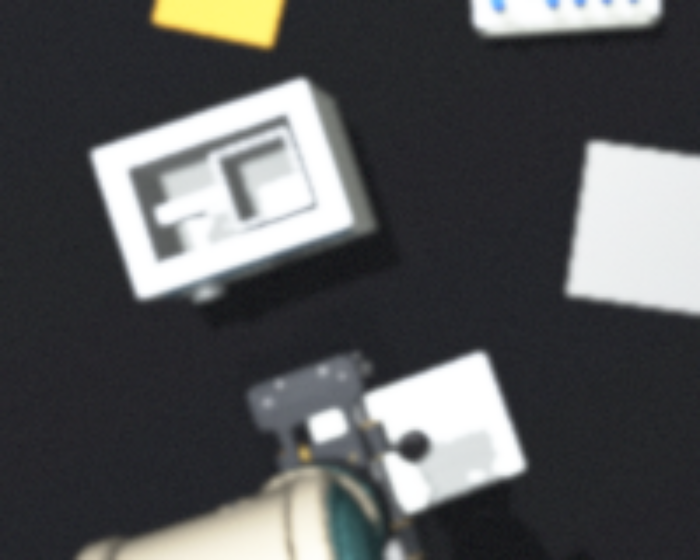

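The lid lies flat on the bench. The basket is in the tank with its handle at the bath's +y, as expected. I go to the handle bar.

```bash

python3 -m inch '[[[0.04,0.009,0.025,0,0],[0.04,0.009,0.025,0,0],[0.04,0.009,0.025,0,0],[0.04,0.009,0.025,0,0],[0.04,0.009,0.025,0,0],[0.04,0.009,0.025,0,0],[0.04,0.009,0.025,0,0],[0.04,0.009,0.025,0,0],[0.04,0.006,0.015,0,0],[0.04,0,0,0,0]]]' >/dev/null
python3 go.py 514.5 338 160 110.7
```

```text
t 10.63 grasp [496.7 327.3 209.9] a 110.4 tilt [ 0.001 -0.026] grip 40.2 F [0.5 0.2 0.3]
shift m [0.005  0.0208 0.0496] spin -0.3
```

```bash

python3 -m inch '[[[0.04,0.002,0.009,0.01,0],[0.04,0.002,0.009,0.015,0],[0.04,0.001,0.003,0.015,0],[0.04,0,0,0.006,0],[0.04,0,0,0,0]]]' >/dev/null
python3 go.py 514.5 338 107 110.7
python3 - <<'E'
from h import *
im,W,_=shot('wrist','w2.png')
yaw=np.radians(20.7);c=np.array([523.3,314.5]);ex=np.array([np.cos(yaw),np.sin(yaw)]);ey=np.array([-ex[1],ex[0]])
p=box(W,102,117,(420,630),(200,430)); l=np.c_[(p[:,:2]-c)@ex,(p[:,:2]-c)@ey,p[:,2]]
for a,b in((12,20),(20,30),(30,40),(40,62)):
    k=l[(abs(l[:,0])<14)&(l[:,1]>a)&(l[:,1]<b)]
    if len(k): print(a,len(k),np.percentile(k[:,0],[2,50,98]).round(1),np.median(k[:,2]).round(1),k[:,1].max())
E
```

```text
t 11.05 grasp [512.2 335.9 156.1] a 110.4 tilt [-0.007 -0.03 ] grip 39.9 F [-0.1 -0.5 -0.4]
shift m [0.0024 0.0037 0.049 ] spin -0.3
12 177 [-7.4 -1.7  4. ] 110.4 19.96721324536661
20 226 [-7.9 -1.7  3.7] 110.5 29.967945465923687
30 230 [-7.9 -2.3  3.3] 110.6 39.981948284374894
40 431 [-8.3 -2.2  3.3] 110.5 55.95120651084465
```

View pics/w2.png

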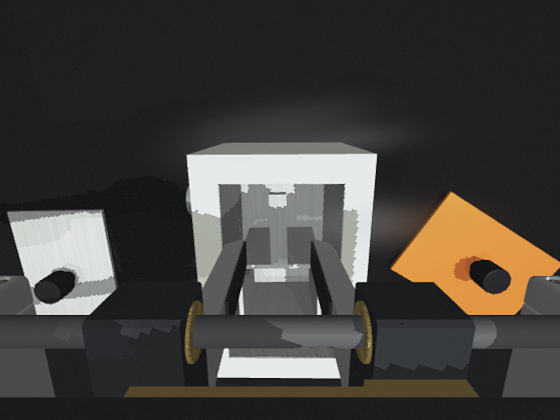

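```bash

python3 -m inch '[[[0.04,0.002,0.003,0.005,0],[0.04,0,0,0.012,0],[0.04,0,0,0.012,0],[0.04,0,0,0.008,0],[0.04,0,0,0.003,0],[0.04,0,0,0,0]]]' >/dev/null
python3 go.py 513.5 337.5 107 110.7
```

```text
t 11.6 grasp [514.7 337.7 118.5] a 110.4 tilt [-0.001 -0.027] grip 40.1 F [-0.8  0.7  0. ]
shift m [ 0.0005 -0.0011  0.0115] spin -0.3
```

```bash

python3 -m inch '[[[0.04,0,-0.001,0.006,0],[0.04,0,0,0.006,0],[0.002,0,0,0,0],[0.002,0,0,0,0],[0.002,0,0,0,0],[0.002,0,0,0,0],[0.002,0,0,0,0],[0.002,0,0,0,0],[0.002,0,0,0,0]]]' 50
python3 go.py 513.5 337.5 107 110.7
```

```text
time_s: 12.35
ee_pos: [514.5, 339.7, 186.0]
tool_rot: [0.008, 0.571, 0.821, -0.01]
contact_force: [0.5, 0.3, -0.1]
grip_width: 11.3
t 12.35 grasp [514.7 337.7 107.7] a 110.4 tilt [ 0.003 -0.025] grip 11.3 F [ 0.5  0.3 -0.1]
shift m [ 0.0003 -0.0012  0.0007] spin -0.3
```

```bash

python3 -m inch '[[[0.002,0,0,0,0],[0.002,0,0,-0.008,0],[0.002,-0.0003,0,-0.015,0],[0.002,-0.0004,0,-0.02,0],[0.002,-0.0004,0,-0.02,0],[0.002,0,0,-0.01,0]]]' 
python3 go.py 514.5 337.5 245 110.7
```

```text
time_s: 12.85
ee_pos: [512.3, 339.6, 258.3]
tool_rot: [0.005, 0.571, 0.821, -0.014]
contact_force: [1.2, -0.2, -2.9]
grip_width: 11.2
t 12.85 grasp [511.7 337.3 179.9] a 110.4 tilt [-0.008 -0.03 ] grip 11.2 F [ 1.2 -0.2 -2.9]
shift m [-0.0024  0.0015 -0.0651] spin -0.3
```

```bash

python3 -m inch '[[[0.002,-0.0005,0.001,-0.02,0],[0.002,-0.0005,0.001,-0.02,0],[0.002,-0.0004,0,-0.02,0],[0.002,-0.0004,0,-0.015,0],[0.002,0,0,0,0]]]' 
python3 - <<'E'
from h import *
from go import rep
rep([495,15,180,102.5])
im,W,_=shot('scene','s2.png')
cv2.imwrite('pics/c2.png',cv2.resize(im[100:270,280:480,::-1],None,fx=3.5,fy=3.5))
E
```

```text
time_s: 13.27
ee_pos: [515.0, 341.0, 339.0]
tool_rot: [0.005, 0.571, 0.821, -0.013]
contact_force: [-0.1, 0.5, -2.5]
grip_width: 11.5
t 13.27 grasp [514.4 338.8 260.6] a 110.4 tilt [-0.007 -0.028] grip 11.5 F [-0.1  0.5 -2.5]
shift m [-0.2948 -0.1295  0.0898] spin 7.9
```

View pics/c2.png

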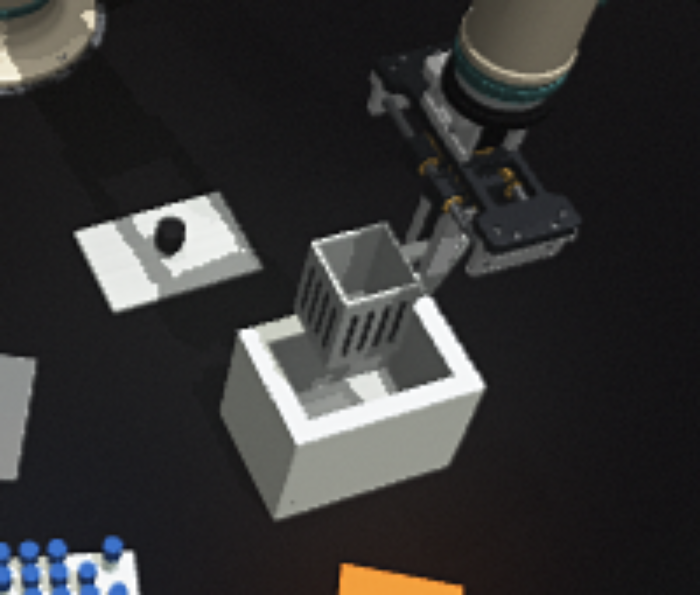

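```bash

python3 -m inch '[[[0.002,-0.01,-0.004,0,2],[0.002,-0.02,-0.009,0,2],[0.002,-0.025,-0.011,0,2],[0.002,-0.025,-0.011,0,2],[0.002,-0.025,-0.011,0,0],[0.002,-0.025,-0.011,0,0],[0.002,-0.025,-0.011,0,0],[0.002,-0.025,-0.011,0,0],[0.002,-0.025,-0.011,0,0],[0.002,-0.025,-0.011,0,0]]]'  >/dev/null
python3 go.py 495 15 180 102.5
```

```text
t 14.15 grasp [456.4  79.1 250.8] a 101.6 tilt [-0.037 -0.037] grip 11.5 F [ 0.7  0.2 -2.1]
shift m [-0.0685  0.028   0.0717] spin -0.9
```

```bash

python3 -m inch '[[[0.002,-0.02,0.009,0.01,-0.9],[0.002,-0.02,0.009,0.015,0],[0.002,-0.015,0.008,0.02,0],[0.002,-0.007,0.002,0.015,0],[0.002,0,0,0.005,0],[0.002,0,0,0,0]]]'  >/dev/null
python3 go.py 495 15 120 102.5
```

```text
t 14.65 grasp [484.    9.9 177.9] a 101.6 tilt [-0.052 -0.041] grip 11.5 F [-0.   0.5 -1.2]
shift m [0.0045 0.0151 0.057 ] spin -0.9
```

```bash

python3 -m inch '[[[0.002,0,0.013,0.006,-0.9],[0.002,0,0.012,0.013,0],[0.002,0,0.005,0.015,0],[0.002,0,0,0.012,0],[0.002,0,0,0.008,0],[0.002,0,0,0,0]]]'  >/dev/null
python3 go.py 512 12 96 102.5
```

```text
t 15.15 grasp [507.4  16.5 120.9] a 102.4 tilt [-0.055 -0.039] grip 11.1 F [-0.2  0.6 -2.6]
shift m [-0.0048  0.0051  0.0247] spin -0.1
```

```bash

python3 -m inch '[[[0.002,-0.002,0.002,0.009,0],[0.002,-0.002,0.002,0.009,0],[0.002,0,0,0.005,0],[0.002,0,0,0.002,0],[0.002,0,0,0,0]]]'  
python3 go.py 512 12 88 102.5
python3 -m inch '[[[0.002,0,0,0.003,0],[0.002,0,0,0.002,0],[0.002,0,0,0,0]]]'  
python3 go.py 512 12 86 102.5
```

```text
time_s: 15.57
ee_pos: [515.3, 16.0, 173.6]
tool_rot: [-0.008, 0.626, 0.779, -0.032]
contact_force: [-0.8, 0.1, -2.0]
grip_width: 11.4
t 15.57 grasp [511.2  12.9  95.4] a 102.4 tilt [-0.053 -0.04 ] grip 11.4 F [-0.8  0.1 -2. ]
shift m [-0.0009  0.0011  0.0073] spin -0.1
time_s: 15.82
ee_pos: [515.3, 15.6, 168.7]
tool_rot: [-0.008, 0.627, 0.779, -0.032]
contact_force: [0.4, -0.8, -2.8]
grip_width: 11.7
t 15.82 grasp [511.3  12.5  90.5] a 102.4 tilt [-0.051 -0.04 ] grip 11.7 F [ 0.4 -0.8 -2.8]
shift m [-0.0005  0.0008  0.0045] spin -0.1
```

```bash

python3 -m inch '[[[0.002,0,0,0.0015,0],[0.002,0,0,0.001,0]]]' |grep -A1 -E "ee_pos|contact"
python3 -m inch '[[[0.002,0,0,0.001,0],[0.002,0,0,0.001,0]]]'  |grep -A1 -E "ee_pos|contact"
python3 -m inch '[[[0.002,0,0,0.001,0],[0.002,0,0,0.0005,0]]]'  |grep -A1 -E "ee_pos|contact"
```

```text
ee_pos: [515.5, 15.5, 166.5]
tool_rot: [-0.007, 0.627, 0.779, -0.031]
contact_force: [-1.1, -0.3, -2.7]
grip_width: 11.2
ee_pos: [515.2, 15.7, 164.9]
tool_rot: [-0.007, 0.627, 0.779, -0.031]
contact_force: [-3.0, 2.6, 7.0]
grip_width: 11.3
ee_pos: [515.2, 16.0, 165.0]
tool_rot: [-0.007, 0.627, 0.779, -0.031]
contact_force: [-1.4, -0.2, 0.6]
grip_width: 11.5
```

```bash

python3 -m inch '[[[0.002,0,0,0.001,0],[0.002,0,0,0.001,0],[0.002,0,0,0.001,0],[0.002,0,0,0.001,0]]]' 4 |grep -A1 -E "ee_pos|contact"
python3 -m inch '[[[0.03,0,0,0,0],[0.03,0,0,0,0],[0.03,0,0,0,0],[0.04,0,0,0,0],[0.04,0,0,0,0],[0.04,0,0,-0.01,0],[0.04,0,0,-0.02,0],[0.04,0,0,-0.03,0],[0.09,0,0,-0.03,0],[0.094,0,0,-0.03,0]]]' 
python3 - <<'E'
from h import *
from go import rep
im,W,_=shot('wrist','w3.png')
p=box(W,80,97,(420,600),(-110,120)); print('rim+handle',rect(p),np.median(p[:,2]))
im,W,_=shot('top')
p=box(W,78,97,(430,590),(-80,110)); print('top',rect(p),np.median(p[:,2]))
rep([514,-38,180,102.5])
E
```

```text
ee_pos: [513.2, 16.1, 163.4]
tool_rot: [-0.008, 0.627, 0.778, -0.032]
contact_force: [-3.4, 0.7, 6.5]
grip_width: 12.5
time_s: 17.48
ee_pos: [517.2, 20.5, 282.6]
tool_rot: [-0.013, 0.627, 0.778, -0.036]
contact_force: [-0.8, -0.6, -0.2]
grip_width: 49.7
rim+handle [array([520.7, -12.3]), array([ 62.2, 114.9]), 9.1] 93.99424790920861
top [array([524.6, -55.4]), array([67.5, 26.3]), 27.1] 89.44637771364282
t 17.58 grasp [516.3  17.2 208.5] a 102.4 tilt [-0.053 -0.04 ] grip 57.8 F [ 0.4 -0.7  0.4]
shift m [-0.0527 -0.0122  0.0308] spin -0.1
```

View pics/w3.png

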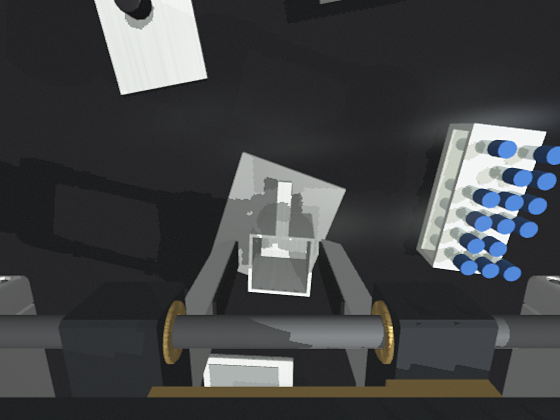

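The wrist view shows the basket standing upright on the mat, handle at (284,205) and body at (280,265). The depth fit gives its origin at about (525,-38) and its yaw at 9°.

```bash

python3 -m inch '[[[0.094,0,0,0,1.7],[0.094,-0.01,0,0,1.7],[0.094,-0.02,0,0,0],[0.094,-0.02,0,0,0],[0.094,0,0,0,0]]]' >/dev/null
python3 go.py 524.8 -38 150 99.1
python3 - <<'E'
from h import *
im,W,_=shot('scene')
p=box(W,84,100,(420,600),(-110,120)); print('rim+handle',rect(p),np.median(p[:,2]))
E
```

```text
t 18.0 grasp [524.7 -34.4 211.5] a 98.9 tilt [-0.05  -0.041] grip 90.9 F [-0.2 -0.4 -0.4]
shift m [-0.0015  0.003   0.0615] spin -0.2
rim+handle [array([512.9, -12.1]), array([ 65.5, 113.7]), 10.4] 88.09826182474436
```

```bash

python3 -m inch '[[[0.094,-0.001,0,0.01,0],[0.094,0,0,0.02,0],[0.094,0,0,0.02,0],[0.094,0,0,0.01,0],[0.094,0,0,0,0]]]' >/dev/null
python3 go.py 522 -38 59 99.1
python3 - <<'E'
from h import *
im,W,_=shot('wrist','w4.png')
E
```

```text
t 18.47 grasp [519.  -34.6 145.7] a 98.8 tilt [-0.054 -0.037] grip 93.7 F [ 0.7  0.5 -1.1]
shift m [-0.0014  0.0076  0.0865] spin -0.3
```

View pics/w4.png

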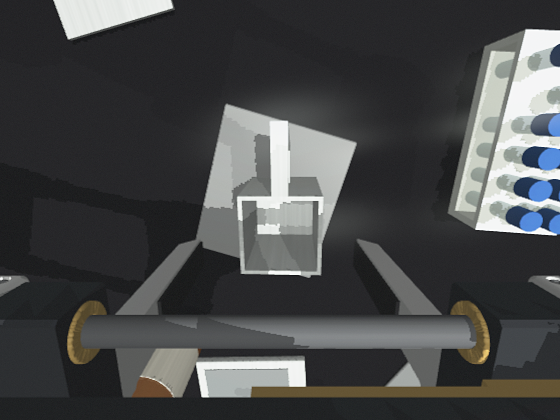

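```bash

python3 -m inch '[[[0.094,0,0.001,0.01,0],[0.094,0,0.001,0.02,0],[0.094,0,0,0.02,0],[0.094,0,0,0.02,0],[0.094,0,0,0.01,0],[0.094,0,0,0.003,0],[0.094,0,0,0,0]]]' >/dev/null
python3 go.py 517 -38 59 99.1
```

```text
t 19.1 grasp [519.8 -35.4  60.7] a 98.9 tilt [-0.046 -0.037] grip 93.7 F [-0.2 -0.3  0.1]
shift m [-0.0021 -0.0031  0.0019] spin -0.2
```

```bash

python3 -m inch '[[[0.094,-0.002,-0.002,0.0015,0],[0.055,0,0,0,0],[0.055,0,0,0,0],[0.055,0,0,0,0],[0.055,0,0,0,0],[0.055,0,0,0,0],[0.055,0,0,0,0],[0.055,0,0,0,0]]]' 30
python3 go.py 517 -38 59 99.1
```

```text
time_s: 19.77
ee_pos: [523.2, -35.1, 141.0]
tool_rot: [-0.003, 0.65, 0.76, -0.027]
contact_force: [0.2, -0.2, -3.1]
grip_width: 61.8
t 19.77 grasp [520.1 -38.1  62.7] a 98.9 tilt [-0.04  -0.038] grip 61.8 F [ 0.2 -0.2 -3.1]
shift m [ 0.0007 -0.0028  0.0038] spin -0.2
```

```bash

python3 -m inch '[[[0.055,0,0,-0.006,0],[0.055,0,0,-0.015,0],[0.055,0,0,-0.025,0],[0.055,0,0,-0.03,0],[0.055,0,0,-0.03,0],[0.055,0,0,-0.03,0],[0.055,0,0,-0.03,0],[0.055,0,0,-0.03,0],[0.055,0,0,-0.02,0],[0.055,0,0,-0.01,0]]]' 40
python3 go.py 459 -353 305 102.5
```

```text
time_s: 20.6
ee_pos: [530.2, -25.3, 373.9]
tool_rot: [-0.008, 0.65, 0.759, -0.03]
contact_force: [0.5, -0.0, -2.8]
grip_width: 61.7
t 20.6 grasp [526.2 -28.  295.7] a 98.9 tilt [-0.052 -0.034] grip 61.7 F [ 0.5 -0.  -2.8]
shift m [-0.3108 -0.1168  0.0053] spin -3.6
```

```bash

python3 -m inch '[[[0.055,-0.01,-0.004,-0.003,-1.8],[0.055,-0.02,-0.008,-0.003,-1.8],[0.055,-0.026,-0.01,-0.003,0],[0.055,-0.026,-0.01,0,0],[0.055,-0.026,-0.01,0,0],[0.055,-0.026,-0.01,0,0],[0.055,-0.026,-0.01,0,0],[0.055,-0.026,-0.01,0,0],[0.055,-0.026,-0.01,0,0],[0.055,-0.026,-0.01,0,0]]]' >/dev/null
python3 go.py 459 -353 305 102.5
```

```text
t 21.43 grasp [ 489.2 -282.3  322. ] a 103.4 tilt [-0.039 -0.031] grip 61.7 F [-0.   0.5 -3.3]
shift m [-0.0614 -0.0449  0.0204] spin 0.9
```

```bash

python3 -m inch '[[[0.055,-0.015,-0.012,0,0.9],[0.055,-0.015,-0.012,0,0],[0.055,-0.015,-0.01,0,0],[0.055,-0.008,-0.005,0,0],[0.055,0,0,0,0]]]' >/dev/null
python3 go.py 459 -353 220 102.5
cat > bk.py <<'E'
from h import *
from go import rep
import sys
from scipy.spatial.transform import Rotation as Ro
s=manip.sense();q=s['tool_rot'];R=Ro.from_quat([q[1],q[2],q[3],q[0]]).as_matrix()
g=s['ee_pos']+R[:,2]*manip.tcp_to_grasp
for cam in ('scene','top'):
    im,W,_=shot(cam,cam+sys.argv[1]+'.png')
    D=(W-g)@R  # tool coords: x ~ basket y, y ~ basket x, z down
    m=(abs(D[...,1])<12)&(D[...,0]>38)&(D[...,0]<100)&(D[...,2]>-45)&(D[...,2]<45)
    p=D[m]; print(cam,'handle',len(p))
    if len(p)>8: print(' lat',np.percentile(p[:,1],[3,97]).round(1),'out',np.percentile(p[:,0],[3,97]).round(1),'top z',np.percentile(p[:,2],[3,97]).round(1),'mean world top',W[m][p[:,2]<np.percentile(p[:,2],50)].mean(0).round(1))
E
python3 bk.py A
```

```text
t 21.85 grasp [ 459.8 -351.   323.9] a 102.1 tilt [-0.041 -0.032] grip 61.9 F [ 0.7  0.4 -3.3]
shift m [0.0006 0.0037 0.1039] spin -0.4
scene handle 215
 lat [-7.2  6.8] out [39.5 81.7] top z [-31.   29.6] mean world top [ 449.2 -290.   349.8]
top handle 141
 lat [-3.4  8.2] out [38.9 83.6] top z [-32.7  22.6] mean world top [ 449.8 -288.7  353.6]
```

```bash

python3 -m inch '[[[0.055,0,0.004,0.01,-0.4],[0.055,0,0,0.02,0],[0.055,0,0,0.025,0],[0.055,0,0,0.025,0],[0.055,0,0,0.015,0],[0.055,0,0,0.005,0],[0.055,0,0,0,0]]]' >/dev/null
python3 go.py 459 -353 220 102.5
python3 bk.py B
python3 - <<'E'
from h import *
a=cv2.imread('pics/sceneB.png')[120:270,110:270];cv2.imwrite('pics/c5.png',cv2.resize(a,None,fx=3.7,fy=3.7))
E
```

```text
t 22.53 grasp [ 466.2 -343.4  218.9] a 103.3 tilt [-0.034 -0.031] grip 61.9 F [-0.7 -6.  -1. ]
shift m [-0.0078 -0.0092 -0.0006] spin 0.8
scene handle 179
 lat [-6.   7.4] out [40.4 81.3] top z [-31.7  28.7] mean world top [ 454.3 -282.8  245.7]
top handle 111
 lat [-3.7  7.8] out [39.4 82.8] top z [-33.7  21.2] mean world top [ 454.7 -281.4  249.4]
```

View pics/c5.png

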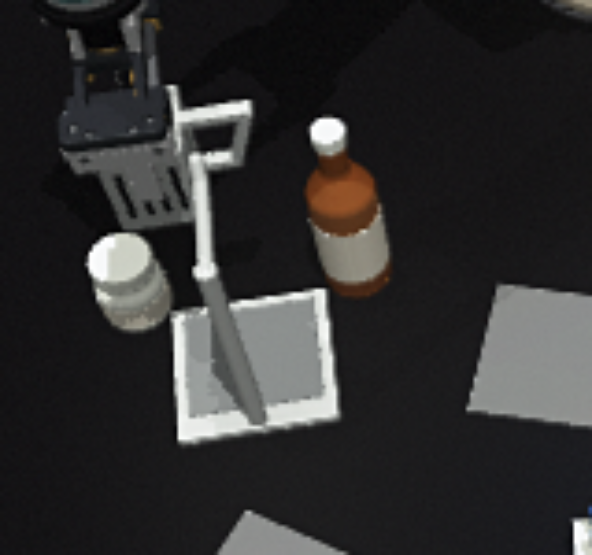

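Light side contact (−6 N): the basket wall is beside the hook tip, because the pose sits about 10 mm too far in y. I back off and realign.

```bash

python3 -m inch '[[[0.055,-0.006,-0.006,0,0.4],[0.055,-0.005,-0.006,0,0.4],[0.055,0,-0.004,0,0],[0.055,0,0,0,0]]]' >/dev/null
cat > al.py <<'E'
from h import *
from go import rep
from scipy.spatial.transform import Rotation as Ro
import sys
rep()
s=manip.sense();q=s['tool_rot'];R=Ro.from_quat([q[1],q[2],q[3],q[0]]).as_matrix()
g=s['ee_pos']+R[:,2]*manip.tcp_to_grasp
e=g+R@np.array([47,1,10.]) # basket (0,47,48)
y=np.radians(12.7);H=np.array([522,-291,210.]);L=np.array([[np.cos(y),np.sin(y),0],[-np.sin(y),np.cos(y),0],[0,0,1]])
l=L@(e-H); print('eye in hook frame',l.round(1))
for nm,t in(('pre',[-72,0,0]),('in',[0,0,0])): print(nm,(R.T@L.T@(np.array(t)-l)/1000).round(4))
E
python3 al.py
```

```text
t 22.97 grasp [ 454.1 -357.8  224.5] a 102.5 tilt [-0.029 -0.031] grip 61.8 F [-0.8 -0.5 -2.6]
eye in hook frame [-80.1  -3.5   3.4]
pre [0.0036 0.0082 0.003 ]
in [0.0039 0.0801 0.0005]
```

```bash

python3 bk.py C
python3 -m inch '[[[0.055,0.002,0.008,0.002,0],[0.055,0.002,0.008,0.001,0],[0.055,0,0.008,0,0],[0.055,0,0.006,0,0],[0.055,0,0,0,0]]]' |grep -A1 -E "contact"
python3 al.py
```

```text
scene handle 182
 lat [-7.3  6.5] out [39.2 81.2] top z [-31.6  28.7] mean world top [ 442.9 -297.   251. ]
top handle 121
 lat [-3.5  8.3] out [38.9 82.7] top z [-33.8  24.8] mean world top [ 443.1 -294.9  254.4]
contact_force: [-0.4, -0.3, -2.6]
grip_width: 61.8
t 23.48 grasp [ 486.6 -345.7  220.3] a 102.4 tilt [-0.026 -0.03 ] grip 61.8 F [-0.4 -0.3 -2.6]
eye in hook frame [-45.7   1.2  -0.8]
pre [-0.0014 -0.0263  0.    ]
in [-0.001   0.0456 -0.0023]
```

```bash

python3 -m inch '[[[0.055,0,0.007,-0.001,0],[0.055,0,0.007,-0.001,0],[0.055,0,0.006,0,0],[0.055,0,0,0,0]]]' |grep -A1 -E "contact"
python3 al.py
python3 -m inch '[[[0.055,0,0.006,0,0],[0.055,0,0.006,0,0],[0.055,0,0.004,0,0],[0.055,0,0,0,0]]]' |grep -A1 -E "contact"
python3 al.py
```

```text
contact_force: [0.2, 0.2, -3.3]
grip_width: 61.9
t 23.82 grasp [ 509.3 -340.1  221.2] a 102.5 tilt [-0.026 -0.029] grip 61.9 F [ 0.2  0.2 -3.3]
eye in hook frame [-22.4   1.6   0.1]
pre [-0.0018 -0.0496  0.0017]
in [-0.0016  0.0224 -0.0006]
contact_force: [0.2, 0.5, -2.7]
grip_width: 62.1
t 24.15 grasp [ 526.7 -336.4  220.5] a 102.5 tilt [-0.027 -0.029] grip 62.1 F [ 0.2  0.5 -2.7]
eye in hook frame [-4.5  1.5 -0.6]
pre [-0.0017 -0.0674  0.0016]
in [-0.0015  0.0045 -0.0007]
```

```bash

python3 -m inch '[[[0.055,0,0.001,0.007,0],[0.055,0,0.001,0.007,0],[0.055,-0.006,0,0,0],[0.055,-0.006,0,0,0],[0.055,0,0,0,0]]]' |grep -A1 -E "contact"
python3 al.py
python3 -m inch '[[[0.055,0,0,0.002,0],[0.055,0,0,0.002,0],[0.055,0,0,0,0]]]' |grep -A1 -E "contact"
python3 al.py
```

```text
contact_force: [-0.6, 0.1, -2.3]
grip_width: 61.8
t 24.57 grasp [ 530.6 -348.9  204.6] a 102.6 tilt [-0.028 -0.029] grip 61.8 F [-0.6  0.1 -2.3]
eye in hook frame [ -3.6 -11.6 -16.5]
pre [ 0.0111 -0.069  -0.0144]
in [ 0.0112  0.003  -0.0169]
contact_force: [-0.7, 0.2, -3.9]
grip_width: 61.8
t 24.82 grasp [ 530.1 -350.2  200.1] a 102.5 tilt [-0.029 -0.029] grip 61.8 F [-0.7  0.2 -3.9]
eye in hook frame [ -4.3 -12.8 -20.9]
pre [ 0.012  -0.0685 -0.0189]
in [ 0.0123  0.0035 -0.0214]
```

Contact should come after about 2–4 mm more.

```bash

for i in 1; do python3 -m inch '[[[0.055,0,0,0.0015,0],[0.055,0,0,0.001,0]]]' |grep -E "ee_pos|contact"; done
python3 -m inch '[[[0.055,0,0,0.001,0],[0.055,0,0,0.001,0]]]' |grep -E "ee_pos|contact"
python3 - <<'E'
from h import *
im,W,_=shot('scene')
cv2.imwrite('pics/c6.png',cv2.resize(im[120:270,110:270,::-1],None,fx=3.7,fy=3.7))
E
```

```text
ee_pos: [532.2, -348.1, 276.1]
contact_force: [0.2, -0.9, -2.6]
ee_pos: [532.1, -348.0, 274.1]
contact_force: [0.4, -1.1, 2.3]
```

View pics/c6.png

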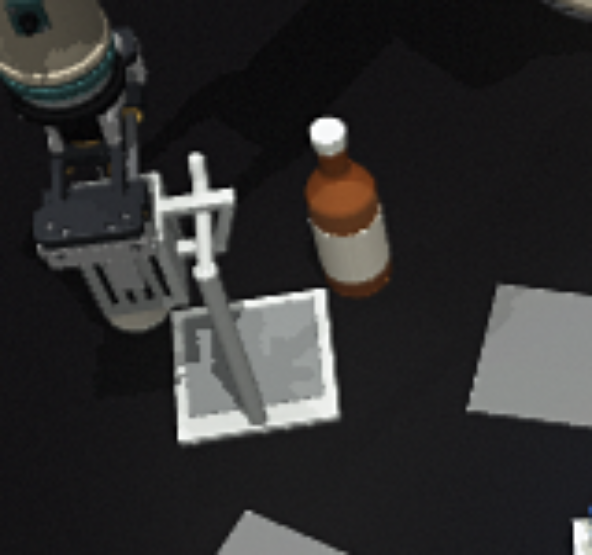

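The arm passes through the loop and the top bar rests on it: the vertical force flipped from −2.6 to +2.3 N. I release.

```bash

python3 -m inch '[[[0.07,0,0,0,0],[0.08,0,0,0,0],[0.094,0,0,0,0],[0.094,0,0,0,0],[0.094,0,0,0,0],[0.094,0,0,0,0],[0.094,0,0,0,0],[0.094,0,0,0,0],[0.094,0,0,-0.005,0],[0.094,0,0,-0.01,0]]]' |grep -E "ee_pos|contact|grip"
python3 -m inch '[[[0.094,0,0,-0.015,0],[0.094,0,0,-0.02,0],[0.094,0,0,-0.02,0],[0.094,0,0,-0.02,0],[0.094,0,0,-0.02,0],[0.094,0,0,-0.02,0],[0.094,0,0,-0.02,0],[0.094,0,0,-0.02,0],[0.094,0,0,0,0],[0.094,0,0,0,0]]]' |grep -E "ee_pos|contact|grip"
```

```text
ee_pos: [532.6, -347.4, 290.5]
contact_force: [-0.1, 0.1, 0.1]
grip_width: 93.7
ee_pos: [536.5, -341.7, 462.7]
contact_force: [0.1, -0.2, -0.8]
grip_width: 94.5
```

```bash

python3 -m inch '[[[0.094,-0.015,0,0,0],[0.094,-0.015,0,0,0],[0.094,-0.015,0,0,0],[0.094,-0.015,0,0,0],[0.094,-0.01,0,0,0],[0.094,0,0,0,0],[0.094,0,0,0,0],[0.094,0,0,0,0],[0.094,0,0,0,0],[0.094,0,0,0,0]]]' |grep -E "ee_pos|contact"
python3 -m inch '[[[0.094,0,0,0,0],[0.094,0,0,0,0],[0.094,0,0,0,0],[0.094,0,0,0,0],[0.094,0,0,0,0],[0.094,0,0,0,0],[0.094,0,0,0,0],[0.094,0,0,0,0],[0.094,0,0,0,0],[0.094,0,0,0,0]]]' |grep -E "ee_pos|contact"
python3 - <<'E'
from h import *
im,W,_=shot('scene','s7.png')
a=cv2.resize(im[110:300,100:430,::-1],None,fx=2.4,fy=2.4);cv2.imwrite('pics/c7.png',a)
E
```

```text
ee_pos: [550.4, -408.9, 457.9]
contact_force: [0.7, -0.8, -0.9]
ee_pos: [550.3, -406.6, 459.9]
contact_force: [0.9, 0.7, 0.2]
```

View pics/c7.png

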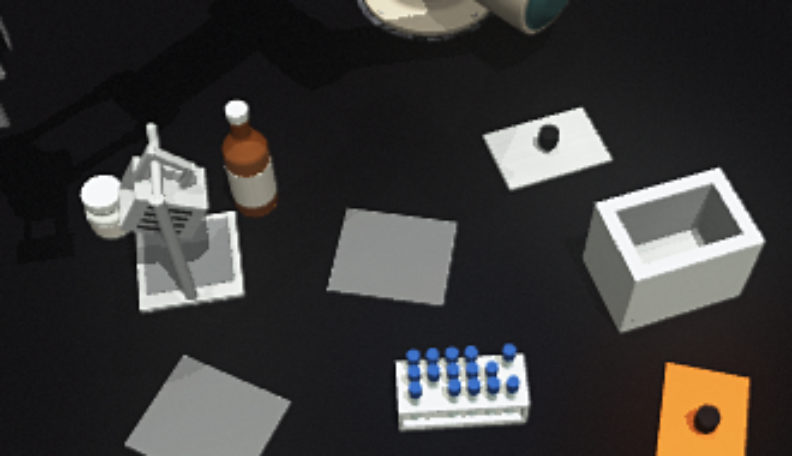

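The basket hangs on the hook at (165,190). The lid lies flat, knob up, and the bottle, jar and rack stand. I let it settle, then check for stillness and shifts.

```bash

for k in 1 2; do python3 -m inch '[[[0.094,0,0,0,0],[0.094,0,0,0,0],[0.094,0,0,0,0],[0.094,0,0,0,0],[0.094,0,0,0,0],[0.094,0,0,0,0],[0.094,0,0,0,0],[0.094,0,0,0,0],[0.094,0,0,0,0],[0.094,0,0,0,0]]]' |grep -E "time"; done
python3 - <<'E'
from h import *
im,W,_=shot('scene'); B=lambda W:np.nanmedian(box(W,60,200,(480,580),(-345,-235)),0).round(1)
print(B(W))
im0=im.astype(int)
manip.get_image('top')
for _ in range(6): im,W,_=shot('scene')
print(B(W),'maxdiff',abs(cv2.blur(im,(3,3)).astype(int)-cv2.blur(im0.astype(np.uint8),(3,3)))[150:260,130:220].max())
old=cv2.imread('pics/sc0.png')[:,:,::-1]
for n,(a,b,c,d) in dict(bottle=(150,202,190,218),jar=(180,212,130,152),rack=(250,292,260,325)).items():
    r=[cv2.phaseCorrelate(np.float32(cv2.cvtColor(np.ascontiguousarray(old[a:b,c:d]),7)),np.float32(cv2.cvtColor(np.ascontiguousarray(im[a:b,c:d]),7)))]
    print(n,r)
p=box(W,165,200,(380,470),(-250,-190));print('bottle',rect(p))
p=box(W,55,80,(420,520),(-430,-375));print('jar',rect(p))
print(manip.sense()['time_s'],manip.sense()['contact_force'])
E
```

```text
time_s: 29.42
time_s: 30.25
[ 538.8 -280.2  153.8]
[ 539.9 -280.2  154. ] maxdiff 3
bottle [((0.014525579330998184, -0.0038490381019045117), 1.006253229688715)]
jar [((0.10359173701284341, -0.0344046075196367), 0.9862909621248642)]
rack [((0.016971526461347253, 0.5009509959240219), 0.9990298086846316)]
bottle [array([ 421.3, -216.9]), array([24.5, 28.4]), 80.6]
jar [array([ 460.5, -401.3]), array([45.7, 52. ]), 88.8]
30.65 [-0.53611767  0.01130217 -0.66609346]
```

```bash
python3 -c "
from bench import manip
print(manip.hand_in())"
```

```text
the job is handed in; nothing more can be done
None
```

The job is done and handed in at about 31 s of the 72 s allowed.

- **Lid:** I lifted it off by its knob and laid it flat, knob up, on the bare bench in front of the bath.
- **Basket:** I took it out by its handle, stood it upright on the nearest mat and let go. I then gripped it round its body and hung it by the handle loop on the hook.

**Last checks:**
- The basket hangs freely. Pictures 0.35 s apart hardly differ (at most 3 grey levels), and its measured position stayed within about 1 mm.
- The gripper is well clear, and the force reading is near zero.
- The bottle and jar are where they were, within the measuring noise of about 2 mm.
- The rack's picture check read a 0.5 pixel shift. I took this for an artefact of the check, since the arm never went near the rack.

**Less than perfect:**
- On the first approach to the hook, the basket's wall brushed the hook tip with about 6 N. I backed off and realigned, and the basket did not slip in the grip.
- The tool drifted up to about 4° off vertical during the moves, so the basket touched the mat on one edge first and settled flat when released.
- Setting the lid down peaked at about 19 N on the wrist.

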